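# Find and release the latched vacuum key on a leather cutting table

### The job

One of the four vacuum zones of the cutting table has been left on, and the keys look alike. Go along the key row of the valve box from left to right, as seen from the robot, tapping each key lightly with a fingertip and clicking none of them, to feel which one is already latched down; then press that key fully home and let it spring up, so that all four keys are up. Nothing is to be picked up: leave the things around the box where they are.

Things in the scene. Friction and masses are not known exactly. Their poses are not given: they have to be found in the camera images.
- valve_box: Vacuum valve box bolted to the table: grey body 84 (own x) x 200 (own y) mm, bright top plate 56 mm above the table. Origin: middle of its underside; own x points from the robot's side to the far side, own y along the key row towards key 1. Four like black keys in a row, 45 mm apart, at own x = +4 mm, each in a 3 mm high dark frame. Silencers behind and the elbow at its left end stay below 42 mm.
- key_1_top (a point): middle of the flat upper face of key 1, the leftmost seen from the robot; face 34 mm (own x of the box) by 26 mm (own y), 68 mm above the table when the key is up; the point moves with the key
- key_1 (a joint): how far key 1 is pushed down, in m: 0 is up, 0.008 its stop. Push-on push-off key, as all four: let go after a push past 6 mm, a key that was up stays latched 3.3 mm down, and a latched one springs up. A push short of 5 mm changes nothing. Exactly one key, any of the four, starts latched.
- key_2_top (a point): middle of the flat upper face of key 2, the second from the left seen from the robot; face 34 mm (own x of the box) by 26 mm (own y), 68 mm above the table when the key is up; the point moves with the key
- key_2 (a joint): how far key 2 is pushed down, in m: 0 is up, 0.008 its stop. Made as key 1. Spring of each key: 2 N upward when it is up, rising evenly to 6 N at the stop; it clicks between 5 and 6 mm, at 4.5 to 5 N.
- key_3_top (a point): middle of the flat upper face of key 3, the third from the left seen from the robot; face 34 mm (own x of the box) by 26 mm (own y), 68 mm above the table when the key is up; the point moves with the key
- key_3 (a joint): how far key 3 is pushed down, in m: 0 is up, 0.008 its stop. Made as key 1. Any key that is up gives way as soon as it is pushed with more than 2 N (2 mm at 3 N).
- key_4_top (a point): middle of the flat upper face of key 4, the rightmost seen from the robot; face 34 mm (own x of the box) by 26 mm (own y), 68 mm above the table when the key is up; the point moves with the key
- key_4 (a joint): how far key 4 is pushed down, in m: 0 is up, 0.008 its stop. Made as key 1. Any key that is latched stands firm, 3.3 mm lower, until it is pushed with more than about 3.6 N.
- tape_roll: roll of tan paper tape lying flat, 104 mm across, 39 mm high; loose; origin at the middle of its underside
- punch_stand: wooden block 46 x 120 x 40 mm with four steel hole punches upright in it, 104 mm high in all; loose; origin at the middle of its underside, long side along its own y
- rivet_jar: amber jar with a brass lid, 60 mm across, 70 mm high; loose; origin at the middle of its underside
- hide_weight: brass hide weight with a knob on top, 64 mm across, 56 mm high; loose; origin at the middle of its underside

How it is judged (in metres and radians):
On the way, in this order (a step that is already met when the one before it is completed fails the run):
1. key 1 is touched by the fingers (contact force between the fingers and key_1 above 0.3 N).
2. key 2 is touched by the fingers (contact force between the fingers and key_2 above 0.3 N).
3. key 3 is touched by the fingers (contact force between the fingers and key_3 above 0.3 N).
4. key 4 is touched by the fingers (contact force between the fingers and key_4 above 0.3 N).
5. all four keys are up: the latched one has been released (value of joint each of key_1, key_2, key_3, key_4 below 0.001 m), for 0.1 s.
At the end, for the whole second after the job is handed in: All four keys are up (each within 1 mm of its top position) (all of step 5); the robot touches nothing.
It fails at once if a second key is pushed more than 5 mm down while another is still down by more than 2.5 mm (a key that was up was not tapped lightly) ((value of joint key_1 above 0.005 m and value of joint any of key_2, key_3, key_4 above 0.0025 m) or (value of joint key_2 above 0.005 m and value of joint any of key_1, key_3, key_4 above 0.0025 m) or (value of joint key_3 above 0.005 m and value of joint any of key_1, key_2, key_4 above 0.0025 m) or (value of joint key_4 above 0.005 m and value of joint any of key_1, key_2, key_3 above 0.0025 m)).
It fails at once if the tape roll is moved or lifted by more than 15 mm (distance of tape_roll from where it was at the start of the episode above 0.015 m).
It fails at once if the punch stand is moved or lifted by more than 15 mm (distance of punch_stand from where it was at the start of the episode above 0.015 m).
It fails at once if the rivet jar is moved or lifted by more than 15 mm (distance of rivet_jar from where it was at the start of the episode above 0.015 m).
It fails at once if the hide weight is moved or lifted by more than 15 mm (distance of hide_weight from where it was at the start of the episode above 0.015 m).
It also fails if it takes over 48 s, if anything falls off the work surface, if the arm or the gripper's body presses on something with over 40 N, if the wrist force passes 120 N, or if a joint passes its speed limit or range.

### The arm

A 6-joint arm with a two-finger parallel gripper is mounted at the origin on the work surface. World frame = base frame: x ahead of the robot, y to its left, z up, the work surface at z = 0. Lengths are in mm, angles in rad, forces in N, time in s.
With the tool pointing down it reaches from about 350 to 875 mm from the base axis. Payload 4.2 kg.
Tool frame: the origin (TCP) lies at the very end of the fingers, on their centre line; the grasp point (between the pads) lies arm.grip_depth behind it (arm.grip_depth is the distance from the TCP to the grasp point, in mm); z points along the fingers, y is the direction in which the jaws open and shut (so a half turn about z gives the same grasp; the last joint's range is limited). The gripper opens to 85 mm and grips with 20 to 120 N. Pads are 22 mm wide; open, the fingers measure 114 mm over their backs; the gripper's body (76 mm by 85 mm) begins 54 mm behind the grasp point. The pads swing forward as they close: fully open they stand 13 mm farther back than shut.
Start: joints at [-1.029, 0.385, 0.008, 0, -1.194, -0.259], TCP at [174.42, -600.147, 231.312] pointing down, gripper open.
Joint ranges: [-3.14, 3.14], [-1.21, 2.06], [-1.07, 1.41], [-3.16, 2.05], [-2.99, -0.16], [-3.1, 3.1]. Speed limits (rad/s): [2.79, 2.79, 3.14, 3.14, 3.14, 3.14].

### API

Orientations are given as a unit quaternion [x, y, z, w].
In Python, from bench import arm, optics, workorder gives the robot as it stands. The module is installed in compiled form; this text tells all that it offers.
- The arm moves only by the tool play_rows, never from a script. Its arguments are lists of equal length, an entry for each row: "travel": the shift along the tool's x, y, z in m, a list of three; "rotation": the turn, a rotation vector about the tool's x, y, z in rad, a list of three; "grip": the opening, from 0 (shut) to 1 (fully open). In form: {"travel": [[x, y, z], ...], "rotation": [[rx, ry, rz], ...], "grip": [grip, ...]}. A call has 1 to 12 rows; each row shifts and turns the commanded pose from where the row before left it, along the tool's axes as they then stand; what a row does not reach is not made up. A row lasts 1/12 s, in which the tool goes at most 41.7 mm and 7.16 degrees, less where a joint would pass 70% of its speed; a pose out of reach is approached as far as the arm can. A call is refused whole if a number of a shift passes 0.0417 or a number of a turn 0.125, either way. A call with a gripper value outside its range is refused whole. The fingers move at their own pace and stop on an object; the grip force is fixed at half the most. Time passes only in rows, so rows that do not move let the fingers close. It gives the time, the measured TCP pose, the force and the opening at its end, in the units of the state.
- arm.read_state(): the state, without advancing time (a new reading comes with each control period).
- optics.get_image(name): name is "scene" or "top"; returns a dict with "image" (384x512x3 uint8, blue, green, red), "depth" (384x512 float32, mm along the optical axis (not along the pixel's ray), 0 where there is no reading), "camera_matrix" (3x3 intrinsics, pixels), "R" (3x3) and "t" (3): a world point X has camera coordinates R X + t. Camera axes: x right, y down, z forward; pixel columns grow to the right and rows downward; lengths in mm; the calibration is good to about 2 mm. A picture is of the moment at which its call begins.
- workorder.job_done(): hands the job in, once; it reports no verdict.
The state is a dict: "clock": time; "joints": joint angles; "joint_vel": joint speeds; "joint_efforts": joint torques, N m; "position": TCP position; "ee_rot": TCP orientation; "contact_force": force on the tool from outside, world axes, zero at the start; "wrist_torque": the same for the moment, N m; "gripper_width": finger opening in mm.
Only numpy, scipy, OpenCV 4.12 (cv2) and the standard library are available. Lean on these libraries where they do the work, as an engineer would, in place of code of your own. Each camera call takes 0.05 s, during which the arm holds its last target. There are 200 camera calls.

## Working session

There is one attempt and no reset: what is moved stays moved. The work goes in short steps, Python scripts to look and compute and a tool call to move; the robot and the scene stay as the last step left them, time stands still between calls to the robot, and variables do not carry over. Pictures are saved under pics/ and viewed, about 8 in all and at most 12, crops included, and the job is handed in when it is done.

Besides the shell and the picture viewer there is one more tool, called after "Request:" by a JSON object that holds its "op" and its "data", one argument or row to a line. play_rows: Moves the arm, as the interface text tells. Its arguments: {"type":"object","properties":{"travel":{"type":"array","items":{"type":"array","items":{"type":"number"}}},"rotation":{"type":"array","items":{"type":"array","items":{"type":"number"}}},"grip":{"type":"array","items":{"type":"number"}}},"required":["travel","rotation","grip"]}

```bash
mkdir -p pics; python3 - <<'E'
from bench import arm, optics
import cv2,numpy as np
print(arm.read_state(), arm.grip_depth)
for n in("scene","top"):
    d=optics.get_image(n); cv2.imwrite(f"pics/{n}0.png",d["image"]); np.savez(f"{n}0.npz",**d)
    print(n,d["camera_matrix"].tolist(),d["R"].round(4).tolist(),d["t"].round(1).tolist())
E
```

```text
{'clock': 0.0, 'joints': array([-1.02938949e+00,  3.85548704e-01,  6.60222405e-03, -4.93598893e-04,
       -1.19401966e+00, -2.58587032e-01]), 'joint_vel': array([-8.20936953e-06,  6.27525907e-04, -5.78762140e-04, -5.10521016e-04,
        5.63810028e-04, -4.68961520e-04]), 'joint_efforts': array([-7.22101231e-04, -3.92284763e+01,  1.88400078e+01,  4.18613613e+00,
       -4.63309698e-03,  4.09084478e-06]), 'position': array([ 174.25254313, -599.59210019,  230.21790524]), 'ee_rot': array([-1.40848853e-01,  9.90030490e-01,  1.08859444e-03, -2.11197924e-04]), 'contact_force': array([-0.63588263,  0.14943301,  1.09134422]), 'wrist_torque': array([ 0.04754288, -0.0089748 ,  0.01315282]), 'gripper_width': 85.53211061125293} 18.700000000000003
scene [[481.80776372515066, 0.0, 261.5812341465279], [0.0, 481.80776372515066, 190.70810459865802], [0.0, 0.0, 1.0]] [[0.671, 0.7413, -0.0119], [0.5395, -0.4993, -0.678], [-0.5085, 0.4485, -0.735]] [-403.7, -231.0, 1284.3]
top [[461.5977642837023, 0.0, 257.8360658802696], [0.0, 461.5977642837023, 190.8773492324286], [0.0, 0.0, 1.0]] [[0.0265, -0.9995, 0.0192], [-0.9915, -0.0287, -0.1272], [0.1277, -0.0156, -0.9917]] [10.2, 569.3, 1026.5]
```

View pics/top0.png

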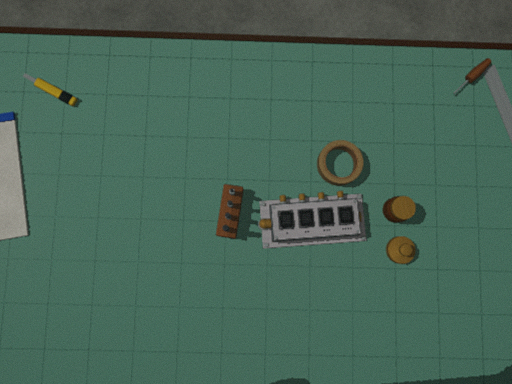

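View pics/scene0.png

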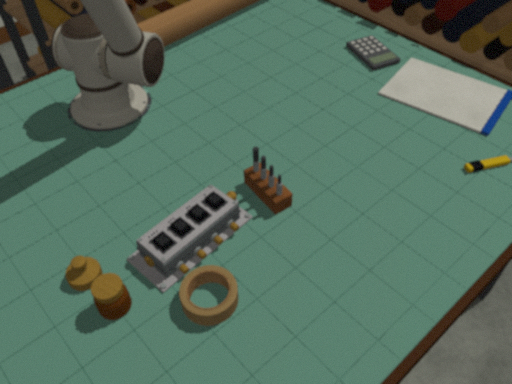

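The top view shows the box at about (313,218), with keys at about (286,219), (306,218), (326,216) and (346,214). The punch stand (230,211) is at its left, the tape roll (341,162) behind, and the jar (400,209) and weight (401,250) at its right. The scene view agrees. Next I'll measure the key centres.

```bash
cat > h.py <<'E'
import numpy as np,cv2
def ray(d,uv,z):
    K,R,t=d["camera_matrix"],d["R"],d["t"]; c=-R.T@t
    v=R.T@np.linalg.solve(K,[uv[0],uv[1],1.]); return c+v*(z-c[2])/v[2]
E
python3 - <<'E'
from h import *
for n,roi in(("top",(265,195,365,242)),("scene",(140,185,240,255))):
    d=dict(np.load(f"{n}0.npz")); im=d["image"]; x0,y0,x1,y1=roi
    c=im[y0:y1,x0:x1]; cv2.imwrite(f"pics/{n}_crop.png",cv2.resize(c,None,fx=7,fy=7,interpolation=cv2.INTER_NEAREST))
    m=(c.max(2)<60).astype(np.uint8)
    N,l,s,ce=cv2.connectedComponentsWithStats(m)
    for i in range(1,N):
        if 60<s[i,4]<900:
            uv=ce[i]+[x0,y0]; dd=d["depth"][y0:y1,x0:x1][l==i]
            R,t=d["R"],d["t"]
            q=np.argwhere(l==i)[:,::-1]+[x0,y0]
            P=np.c_[q,np.ones(len(q))]@np.linalg.inv(d["camera_matrix"]).T*dd[:,None]
            Z=((P-t)@R)[:,2]
            print(n,uv.round(1),s[i],ray(d,uv,62).round(1),ray(d,uv,68).round(1),np.percentile(Z,[10,50,75,90]).round(1))
    
E
```

```text
top [345.6 215. ] [ 73  11  16  19 247] [ 516.6 -171.6   62. ] [ 516.1 -170.3   68. ] [58.3 64.7 66.4 67.4]
top [325.9 216.4] [ 53  13  16  18 248] [ 512.2 -127.3   62. ] [ 511.8 -126.3   68. ] [58.7 67.8 69.5 70.6]
top [306.1 217.8] [ 33  14  17  19 250] [507.9 -83.   62. ] [507.4 -82.3  68. ] [58.2 67.3 69.3 70.4]
top [286.1 219.3] [ 13  16  17  18 247] [503.3 -38.3  62. ] [502.9 -37.8  68. ] [58.  67.8 69.4 70.9]
top [315.7 237.9] [  8  39  88   8 145] [ 463.9 -104.9   62. ] [ 463.7 -104.    68. ] [ 5.6 30.7 46.5 50.6]
scene [213.9 201.1] [ 63   8  23  17 239] [506.4 -41.4  62. ] [510.9 -44.3  68. ] [57.6 66.3 67.9 68.7]
scene [197.4 214. ] [ 46  20  24  19 251] [510.9 -86.   62. ] [515.4 -88.5  68. ] [57.9 66.3 67.9 68.6]
scene [210.5 234.2] [ 41  28  57  42 321] [567.3 -97.7  62. ] [ 571.3 -100.1   68. ] [17.6 31.2 36.8 41.6]
scene [180.1 227.6] [ 29  33  24  20 265] [ 515.5 -130.6   62. ] [ 519.9 -132.8   68. ] [58.  66.4 67.8 68.7]
scene [162.5 241.8] [ 11  47  24  20 268] [ 520.8 -174.4   62. ] [ 525.2 -176.2   68. ] [58.  63.6 64.9 65.6]
```

View pics/top_crop.png

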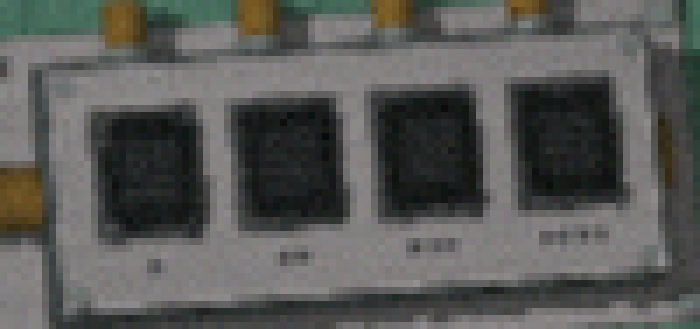

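Keys found: the row runs K1 (505,-40) to K4 (518.5,-173) with yaw of about 0.10 rad. Depth hints that key 4 is low, and I'll check that by touch. First I'll shut and turn the tool in place.

Request:
{"op": "play_rows", "data": {
  "travel": [
    [0,0,0],
    [0,0,0],
    [0,0,0],
    [0,0,0],
    [0,0,0],
    [0,0,0],
    [0,0,0],
    [0,0,0],
    [0,0,0],
    [0,0,0],
    [0,0,0],
    [0,0,0]
  ],
  "rotation": [
    [0,0,-0.116],
    [0,0,-0.116],
    [0,0,-0.116],
    [0,0,-0.116],
    [0,0,-0.116],
    [0,0,-0.116],
    [0,0,-0.116],
    [0,0,-0.116],
    [0,0,-0.116],
    [0,0,-0.116],
    [0,0,-0.116],
    [0,0,-0.116]
  ],
  "grip": [0,0,0,0,0,0,0,0,0,0,0,0]
}}

```text
clock: 1.1
position: [174.3, -599.8, 230.6]
ee_rot: [0.745, -0.667, -0.001, -0.0]
contact_force: [0.8, 0.1, 0.3]
gripper_width: 0.5
```

```bash
cat > st.py <<'E'
from bench import arm
import numpy as np,sys
from scipy.spatial.transform import Rotation as Ro
s=arm.read_state(); R=Ro.from_quat(s["ee_rot"]).as_matrix()
print(s["clock"],s["position"].round(2),s["contact_force"].round(2),s["gripper_width"])
print("x axis",R[:,0].round(4),"z",R[:,2].round(4),"yaw err",round(np.arctan2(R[1,0],R[0,0])-(-np.pi/2+0.101),4))
if len(sys.argv)>1:
    g=np.array([float(a) for a in sys.argv[1:4]]); print("tool delta mm",(R.T@(g-s["position"])).round(1))
E
python3 st.py 505 -40 140
```

```text
1.1 [ 174.3  -599.81  230.62] [0.85 0.13 0.32] 0.5142492169932581
x axis [ 0.1094 -0.994  -0.0014] z [-4.0e-04  1.3e-03 -1.0e+00] yaw err 0.0086
tool delta mm [-520.2 -390.    91.2]
```

Request:
{"op": "play_rows", "data": {
  "travel": [
    [-0.0217,-0.0162,0.002],
    [-0.0217,-0.0162,0.002],
    [-0.0217,-0.0162,0.002],
    [-0.0217,-0.0162,0.002],
    [-0.0217,-0.0162,0.002],
    [-0.0217,-0.0162,0.002],
    [-0.0217,-0.0162,0.002],
    [-0.0217,-0.0162,0.002],
    [-0.0217,-0.0162,0.002],
    [-0.0217,-0.0162,0.002],
    [-0.0217,-0.0162,0.002],
    [-0.0217,-0.0162,0.002]
  ],
  "rotation": [
    [0,0,0],
    [0,0,0],
    [0,0,0],
    [0,0,0],
    [0,0,0],
    [0,0,0],
    [0,0,0],
    [0,0,0],
    [0,0,0],
    [0,0,0],
    [0,0,0],
    [0,0,0]
  ],
  "grip": [0,0,0,0,0,0,0,0,0,0,0,0]
}}

```text
clock: 2.1
position: [340.9, -319.6, 207.0]
ee_rot: [0.743, -0.669, -0.0, -0.0]
contact_force: [-0.1, -0.4, 0.2]
gripper_width: 0.2
```

Request:
{"op": "play_rows", "data": {
  "travel": [
    [-0.0217,-0.0162,0.006],
    [-0.0217,-0.0162,0.006],
    [-0.0217,-0.0162,0.006],
    [-0.0217,-0.0162,0.006],
    [-0.0217,-0.0162,0.006],
    [-0.0217,-0.0162,0.006],
    [-0.0217,-0.0162,0.006],
    [-0.0217,-0.0162,0.006],
    [-0.0217,-0.0162,0.006],
    [-0.0217,-0.0162,0.006],
    [-0.0217,-0.0162,0.006],
    [-0.0217,-0.0162,0.006]
  ],
  "rotation": [
    [0,0,0],
    [0,0,0],
    [0,0,0],
    [0,0,0],
    [0,0,0],
    [0,0,0],
    [0,0,0],
    [0,0,0],
    [0,0,0],
    [0,0,0],
    [0,0,0],
    [0,0,0]
  ],
  "grip": [0,0,0,0,0,0,0,0,0,0,0,0]
}}

```text
clock: 3.1
position: [507.3, -40.5, 134.7]
ee_rot: [0.743, -0.669, -0.0, 0.0]
contact_force: [-0.0, -0.5, -0.3]
gripper_width: 0.0
```

```bash
python3 st.py 505 -40 75
```

```text
3.1 [507.25 -40.54 134.73] [-0.02 -0.49 -0.28] 0.002983122324806568
x axis [ 0.104  -0.9946  0.    ] z [-7.e-04 -1.e-04 -1.e+00] yaw err 0.0032
tool delta mm [-0.8  2.1 59.7]
```

Request:
{"op": "play_rows", "data": {
  "travel": [
    [0,0.002,0.01],
    [0,0,0.012],
    [0,0,0.012],
    [0,0,0.012],
    [0,0,0.008],
    [0,0,0.004],
    [0,0,0],
    [0,0,0]
  ],
  "rotation": [
    [0,0,0],
    [0,0,0],
    [0,0,0],
    [0,0,0],
    [0,0,0],
    [0,0,0],
    [0,0,0],
    [0,0,0]
  ],
  "grip": [0,0,0,0,0,0,0,0]
}}

```text
clock: 3.77
position: [505.3, -42.1, 77.5]
ee_rot: [0.743, -0.669, 0.0, -0.0]
contact_force: [0.1, 0.7, -0.3]
gripper_width: -0.1
```

```bash
python3 - <<'E'
from bench import optics
import cv2
for n,(x,y) in(("scene",(190,200)),):
    c=optics.get_image(n)["image"][y-80:y+70,x-80:x+80]; cv2.imwrite(f"pics/{n}1.png",cv2.resize(c,None,fx=4,fy=4))
E
python3 st.py 505 -40 68
```

```text
3.8167 [505.49 -42.02  77.8 ] [-0.27 -0.26 -0.12] 0.0560963618415995
x axis [ 1.039e-01 -9.946e-01  1.000e-04] z [ 0.001  0.    -1.   ] yaw err 0.0031
tool delta mm [-2.1  0.3  9.8]
```

View pics/scene1.png

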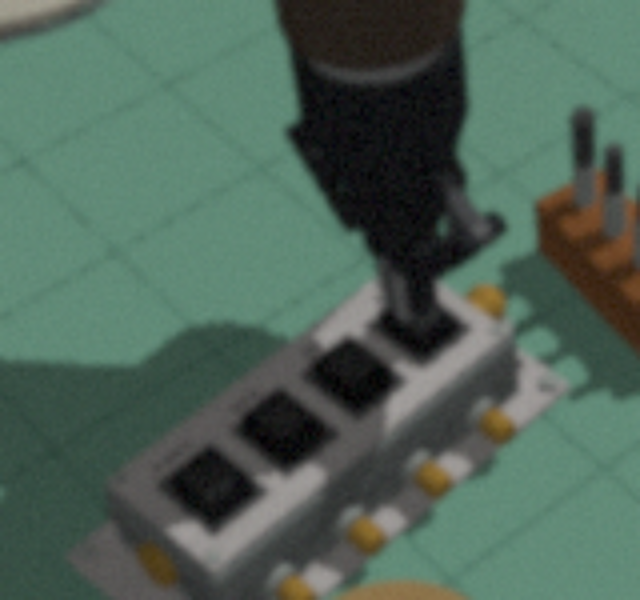

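The fingertip is over key 1 (crop pixel 415,325), clear of everything else. I'll go down in small steps.

Request:
{"op": "play_rows", "data": {
  "travel": [
    [-0.002,0,0.003],
    [0,0,0.003],
    [0,0,0.0015],
    [0,0,0],
    [0,0,0]
  ],
  "rotation": [
    [0,0,0],
    [0,0,0],
    [0,0,0],
    [0,0,0],
    [0,0,0]
  ],
  "grip": [0,0,0,0,0]
}}

```text
clock: 4.23
position: [504.8, -40.0, 69.8]
ee_rot: [0.743, -0.669, -0.0, 0.0]
contact_force: [0.7, 0.6, -0.8]
gripper_width: -0.4
```

Request:
{"op": "play_rows", "data": {
  "travel": [
    [0,0,0.001],
    [0,0,0.001],
    [0,0,0],
    [0,0,0]
  ],
  "rotation": [
    [0,0,0],
    [0,0,0],
    [0,0,0],
    [0,0,0]
  ],
  "grip": [0,0,0,0]
}}

```text
clock: 4.57
position: [505.0, -40.0, 68.1]
ee_rot: [0.743, -0.669, 0.0, -0.0]
contact_force: [-0.9, 0.0, 2.2]
gripper_width: 0.1
```

Request:
{"op": "play_rows", "data": {
  "travel": [
    [0,0,0.0005],
    [0,0,0.0005],
    [0,0,0],
    [0,0,0]
  ],
  "rotation": [
    [0,0,0],
    [0,0,0],
    [0,0,0],
    [0,0,0]
  ],
  "grip": [0,0,0,0]
}}

```text
clock: 4.9
position: [505.0, -40.0, 67.0]
ee_rot: [0.743, -0.669, 0.0, -0.0]
contact_force: [-0.3, -0.0, 1.8]
gripper_width: 0.2
```

Request:
{"op": "play_rows", "data": {
  "travel": [
    [0,0,0.0005],
    [0,0,0.0005],
    [0,0,0],
    [0,0,0]
  ],
  "rotation": [
    [0,0,0],
    [0,0,0],
    [0,0,0],
    [0,0,0]
  ],
  "grip": [0,0,0,0]
}}

```text
clock: 5.23
position: [505.0, -40.0, 65.9]
ee_rot: [0.743, -0.669, 0.0, -0.0]
contact_force: [-0.2, 0.1, 3.2]
gripper_width: 0.1
```

```bash
python3 st.py 509.5 -84.5 66
```

```text
5.2333 [505.02 -40.    65.88] [-0.16  0.1   3.19] 0.058460218942490164
x axis [ 0.1039 -0.9946 -0.    ] z [ 3.e-04  0.e+00 -1.e+00] yaw err 0.0031
tool delta mm [44.7  0.2 -0.1]
```

Key 1 is up: contact at 68.1 mm, 3.2 N at 2.1 mm down. On to key 2.

Request:
{"op": "play_rows", "data": {
  "travel": [
    [0,0,-0.008],
    [0,0,-0.008],
    [0.015,0,0],
    [0.015,0,0],
    [0.0147,0,0],
    [0,0,0.006],
    [0,0,0.005],
    [0,0,0.001],
    [0,0,0],
    [0,0,0]
  ],
  "rotation": [
    [0,0,0],
    [0,0,0],
    [0,0,0],
    [0,0,0],
    [0,0,0],
    [0,0,0],
    [0,0,0],
    [0,0,0],
    [0,0,0],
    [0,0,0]
  ],
  "grip": [0,0,0,0,0,0,0,0,0,0]
}}

```text
clock: 6.07
position: [509.4, -83.9, 69.7]
ee_rot: [0.743, -0.669, -0.0, 0.0]
contact_force: [-0.2, -0.9, -0.6]
gripper_width: -0.1
```

Request:
{"op": "play_rows", "data": {
  "travel": [
    [0,0,0.001],
    [0,0,0.001],
    [0,0,0.001],
    [0,0,0],
    [0,0,0]
  ],
  "rotation": [
    [0,0,0],
    [0,0,0],
    [0,0,0],
    [0,0,0],
    [0,0,0]
  ],
  "grip": [0,0,0,0,0]
}}

```text
clock: 6.48
position: [509.7, -84.2, 67.1]
ee_rot: [0.743, -0.669, 0.0, -0.0]
contact_force: [-1.3, 1.6, 2.1]
gripper_width: 0.3
```

Request:
{"op": "play_rows", "data": {
  "travel": [
    [0,0,0.0005],
    [0,0,0.0005],
    [0,0,0],
    [0,0,0]
  ],
  "rotation": [
    [0,0,0],
    [0,0,0],
    [0,0,0],
    [0,0,0]
  ],
  "grip": [0,0,0,0]
}}

```text
clock: 6.82
position: [509.8, -84.4, 66.0]
ee_rot: [0.743, -0.669, 0.0, -0.0]
contact_force: [-0.8, 2.3, 3.0]
gripper_width: 0.2
```

```bash
python3 st.py 514 -129 66
```

```text
6.8167 [509.76 -84.37  65.96] [-0.77  2.35  3.01] 0.21440322499884854
x axis [ 0.104  -0.9946 -0.    ] z [ 7.e-04  1.e-04 -1.e+00] yaw err 0.0032
tool delta mm [44.8  0.4 -0. ]
```

Key 2 is up: 3.0 N at 2 mm down. On to key 3.

Request:
{"op": "play_rows", "data": {
  "travel": [
    [0,0,-0.008],
    [0,0,-0.008],
    [0.015,0,0],
    [0.015,0,0],
    [0.0147,0,0],
    [0,0,0.006],
    [0,0,0.005],
    [0,0,0.001],
    [0,0,0],
    [0,0,0],
    [0,0,0]
  ],
  "rotation": [
    [0,0,0],
    [0,0,0],
    [0,0,0],
    [0,0,0],
    [0,0,0],
    [0,0,0],
    [0,0,0],
    [0,0,0],
    [0,0,0],
    [0,0,0],
    [0,0,0]
  ],
  "grip": [0,0,0,0,0,0,0,0,0,0,0]
}}

```text
clock: 7.73
position: [514.2, -128.5, 69.9]
ee_rot: [0.743, -0.669, 0.0, -0.0]
contact_force: [0.2, -0.2, 0.3]
gripper_width: -0.1
```

Request:
{"op": "play_rows", "data": {
  "travel": [
    [0,0,0.001],
    [0,0,0.001],
    [0,0,0.001],
    [0,0,0],
    [0,0,0]
  ],
  "rotation": [
    [0,0,0],
    [0,0,0],
    [0,0,0],
    [0,0,0],
    [0,0,0]
  ],
  "grip": [0,0,0,0,0]
}}

```text
clock: 8.15
position: [514.4, -128.7, 67.1]
ee_rot: [0.743, -0.669, 0.0, -0.0]
contact_force: [-0.8, 1.4, 2.1]
gripper_width: 0.1
```

Request:
{"op": "play_rows", "data": {
  "travel": [
    [0,0,0.0005],
    [0,0,0.0005],
    [0,0,0],
    [0,0,0]
  ],
  "rotation": [
    [0,0,0],
    [0,0,0],
    [0,0,0],
    [0,0,0]
  ],
  "grip": [0,0,0,0]
}}

```text
clock: 8.48
position: [514.4, -128.8, 65.9]
ee_rot: [0.743, -0.669, 0.0, -0.0]
contact_force: [-0.9, 2.8, 2.8]
gripper_width: 0.0
```

```bash
python3 st.py 518.5 -173 66
```

```text
8.4833 [ 514.37 -128.84   65.95] [-0.86  2.76  2.77] 0.025969689317531672
x axis [ 0.1039 -0.9946 -0.    ] z [ 5.e-04  1.e-04 -1.e+00] yaw err 0.0031
tool delta mm [44.4  0.5 -0.1]
```

Key 3 is up as well. On to key 4.

Request:
{"op": "play_rows", "data": {
  "travel": [
    [0,0,-0.008],
    [0,0,-0.008],
    [0.015,0,0],
    [0.015,0,0],
    [0.0147,0,0],
    [0,0,0.006],
    [0,0,0.005],
    [0,0,0.001],
    [0,0,0],
    [0,0,0],
    [0,0,0]
  ],
  "rotation": [
    [0,0,0],
    [0,0,0],
    [0,0,0],
    [0,0,0],
    [0,0,0],
    [0,0,0],
    [0,0,0],
    [0,0,0],
    [0,0,0],
    [0,0,0],
    [0,0,0]
  ],
  "grip": [0,0,0,0,0,0,0,0,0,0,0]
}}

```text
clock: 9.4
position: [518.9, -173.0, 70.0]
ee_rot: [0.743, -0.669, 0.0, -0.0]
contact_force: [0.2, -0.6, 0.8]
gripper_width: -0.1
```

Request:
{"op": "play_rows", "data": {
  "travel": [
    [0,0,0.001],
    [0,0,0.001],
    [0,0,0.001],
    [0,0,0.001],
    [0,0,0],
    [0,0,0]
  ],
  "rotation": [
    [0,0,0],
    [0,0,0],
    [0,0,0],
    [0,0,0],
    [0,0,0],
    [0,0,0]
  ],
  "grip": [0,0,0,0,0,0]
}}

```text
clock: 9.9
position: [518.7, -173.4, 65.7]
ee_rot: [0.743, -0.669, -0.0, 0.0]
contact_force: [-0.1, -0.2, -0.4]
gripper_width: -0.0
```

Request:
{"op": "play_rows", "data": {
  "travel": [
    [0,0,0.0005],
    [0,0,0.0005],
    [0,0,0.0005],
    [0,0,0],
    [0,0,0]
  ],
  "rotation": [
    [0,0,0],
    [0,0,0],
    [0,0,0],
    [0,0,0],
    [0,0,0]
  ],
  "grip": [0,0,0,0,0]
}}

```text
clock: 10.32
position: [518.9, -173.4, 64.7]
ee_rot: [0.743, -0.669, 0.0, -0.0]
contact_force: [-1.5, 0.9, 3.4]
gripper_width: 0.2
```

Key 4 was still free at 65.7 mm and firm at 64.7 mm (3.4 N), so it is the latched one. I'll press it home, then lift.

Request:
{"op": "play_rows", "data": {
  "travel": [
    [0,0,0.0015],
    [0,0,0.0015],
    [0,0,0.001],
    [0,0,0.0005],
    [0,0,0],
    [0,0,0]
  ],
  "rotation": [
    [0,0,0],
    [0,0,0],
    [0,0,0],
    [0,0,0],
    [0,0,0],
    [0,0,0]
  ],
  "grip": [0,0,0,0,0,0]
}}

```text
clock: 10.82
position: [518.9, -173.4, 60.2]
ee_rot: [0.743, -0.669, 0.0, -0.0]
contact_force: [-1.1, 1.2, 5.3]
gripper_width: -0.3
```

Request:
{"op": "play_rows", "data": {
  "travel": [
    [0,0,-0.003],
    [0,0,-0.006],
    [0,0,-0.015],
    [0,0,-0.025],
    [0,0,-0.03],
    [0,0.03,-0.02],
    [0,0.04,0],
    [0,0.04,0],
    [0,0.03,0],
    [0,0,0],
    [0,0,0]
  ],
  "rotation": [
    [0,0,0],
    [0,0,0],
    [0,0,0],
    [0,0,0],
    [0,0,0],
    [0,0,0],
    [0,0,0],
    [0,0,0],
    [0,0,0],
    [0,0,0],
    [0,0,0]
  ],
  "grip": [0,0,0,0,0,0,0,0,0,0,0]
}}

```text
clock: 11.73
position: [378.4, -188.1, 159.2]
ee_rot: [0.743, -0.67, 0.0, -0.0]
contact_force: [0.7, -0.7, 1.3]
gripper_width: 0.0
```

```bash
python3 - <<'E'
from h import *
from bench import optics
for n in("top","scene"):
    d0=dict(np.load(f"{n}0.npz"));d=optics.get_image(n); cv2.imwrite(f"pics/{n}2.png",d["image"])
    for X in [(505,-40),(509.5,-84.5),(514,-129),(518.5,-173)]:
        out=[]
        for D in(d0,d):
            p=D["R"]@np.array([*X,67.])+D["t"]; u,v=(D["camera_matrix"]@p/p[2])[:2].round().astype(int)
            out.append(np.median(D["depth"][v-3:v+4,u-3:u+4]).round(1))
        print(n,X,out)
E
python3 st.py
```

```text
top (505, -40) [np.float32(1023.1), np.float32(1023.2)]
top (509.5, -84.5) [np.float32(1024.9), np.float32(1024.5)]
top (514, -129) [np.float32(1025.8), np.float32(1025.9)]
top (518.5, -173) [np.float32(1030.4), np.float32(1026.9)]
scene (505, -40) [np.float32(957.9), np.float32(959.5)]
scene (509.5, -84.5) [np.float32(936.1), np.float32(936.2)]
scene (514, -129) [np.float32(915.6), np.float32(914.7)]
scene (518.5, -173) [np.float32(896.7), np.float32(893.5)]
11.8333 [ 380.58 -188.04  159.22] [-0.55 -0.2   0.32] -0.05600445072920753
x axis [ 1.039e-01 -9.946e-01  5.000e-04] z [ 1.6e-03 -3.0e-04 -1.0e+00] yaw err 0.0031
```

View pics/scene2.png

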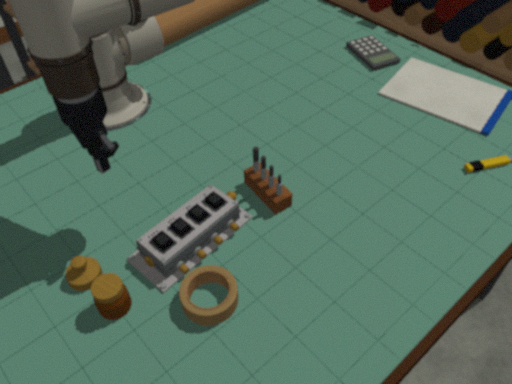

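The arm is clear at (105,165), the four keys look alike at about (213,200) to (162,241), and everything else is where it was. Depth shows key 4 has risen by about 3.4 mm while the others are unchanged.

```bash
python3 -c "
from bench import workorder
print(workorder.job_done())"
```

```text
the job is handed in; nothing more can be done
None
```

Key 4 was the latched one; I pressed it home, it sprang up, and I handed the job in at about 12 s with all four keys up.

- **Tapping:** I went from key 1 to key 4 with the shut fingertips. Keys 1 to 3 gave way softly, about 3 N at 2 mm down. Key 4 was met only at 64.7 mm and stood firm at 3.4 N.
- **Press:** Key 4 went down to 60.2 mm, about 7.8 mm of its travel, and I then lifted clear.
- **Last checks:** Depth from both cameras shows key 4 up by 3.2 to 3.5 mm. Keys 1 to 3 are unchanged to within noise (at most 1.6 mm). In the last scene picture the loose things look unmoved and the arm touches nothing. No check failed or disagreed; I did not measure the loose things' positions.

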